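# Click the retractable scriber open on the bench stop

## Robot

A 7-joint arm with a two-finger parallel gripper is mounted at the origin on a cart in front of the work surface, level with it; the furniture and walls round the work are solid. World frame = base frame: x ahead of the robot, y to its left, z up, the work surface at z = 0. Lengths are in m, angles in rad, forces in N, time in s.
With the tool pointing down it reaches from about 0.425 to 0.875 m from the base axis. Payload 8.4 kg.
Tool frame: the origin (TCP) lies midway between the tips of the shut fingers; the grasp point (between the pads) lies 19 mm behind it; z points along the fingers, y is the direction in which the jaws open and shut (so a half turn about z gives the same grasp; the last joint's range is limited). The gripper opens to 85 mm and grips with 20 to 120 N. Pads are 22 mm wide; open, the fingers measure 114 mm over their backs; the gripper's body (76 mm by 85 mm) begins 54 mm behind the grasp point. The pads swing forward as they close: fully open they stand 13 mm farther back than shut.
Start: joints at [-1.39, 0.333, 0.04, 1.465, -0.013, 1.343, -0.059], TCP at [0.18, 0.625, 0.231] pointing down, gripper open.
Joint ranges: [-2.58, 2.58], [-0.38, 2.09], [-1.3, 1.39], [0.25, 2.4], [-1.5, 4.64], [0.08, 2.09], [-2.65, 2.65]. Speed limits (rad/s): [2.22, 2.22, 2.79, 2.79, 3.14, 3.14, 3.14].

## Interface

Orientations are given as a 3x3 rotation matrix whose columns are the frame's x, y, z axes.
In Python, from bench import arm gives the robot as it stands. The module is installed in compiled form; this text tells all that it offers.
- The arm moves only by the shell command python3 -m crank 'ROWS' [OPENING] [FORCE]. ROWS is JSON, a list of rows, each an object of numbers: "tx", "ty", "tz": the shift along the world's x, y, z in cm; "roll": the turn about the world's z in degrees. A call has 1 to 12 rows; each row is the pose to reach, as a shift and turn from the pose measured when the call began; what a row does not reach only later rows make up. A row lasts 1/10 s, in which the tool goes at most 50 mm and 8.59 degrees, less where a joint would pass 70% of its speed; a pose out of reach is approached as far as the arm can. A call with a gripper value outside its range is refused whole. OPENING is the gripper command: -1 is fully open, 1 is shut, values between are in proportion, set as the call begins (- or left out, the last holds). The fingers move at their own pace and stop on an object; FORCE is the grip in N (left out, the last holds). Time passes only in rows, so rows that repeat a pose let the fingers close. It gives the time, the measured TCP pose, the force and the opening at its end, in the units of the state.
- arm.get_obs(): the state, without advancing time (a new reading comes with each control period).
- arm.capture(name): name is "side" or "top" or "wrist"; returns the picture (400x640x3 uint8, blue, green, red); there is no depth.
- arm.camera_info(name): a dict with "fx", "fy", "cx", "cy" (pixels), "D" ([k1, k2, p1, p2, k3] as OpenCV has them; the pictures are not rectified), "world_to_cam" (4x4, takes a point from world to camera coordinates). Camera axes: x right, y down, z forward; pixel columns grow to the right and rows downward; lengths in m; the calibration is good to about 2 mm. A picture is of the moment at which its call begins: read the wrist's pose just before it. camera_info takes no time and is no camera call; for the wrist camera it gives the pose at the moment of the call.
- arm.job_done(): hands the job in, once; it reports no verdict.
The state is a dict: "t": time; "joints": joint angles; "qd": joint speeds; "effort": joint torques, N m; "eef_pos": TCP position; "eef_rot": TCP orientation; "ft_force": force on the tool from outside, world axes, zero at the start; "ft_torque": the same for the moment, N m; "finger_gap": opening from 0.0 (shut) to 1.0 (fully open).
Only numpy, scipy, OpenCV 4.12 (cv2) and the standard library are available. Lean on these libraries where they do the work, as an engineer would, in place of code of your own. Each camera call takes 0.05 s, during which the arm holds its last target. There are 200 camera calls.

## Task

Take the scriber out of its rest and push its end button gently and squarely against the upright plate of the bench stop until it clicks in and stays in, so that the point comes out at the other end. Then lay the scriber back in its rest, the same way round, and leave everything else where it is.

Things in the scene. Friction and masses are not known exactly. Their poses are not given: they have to be found in the camera images.
- scriber_center (a point): middle of the retractable scriber, on its axis: a pen-like tool 164 mm long, 24 mm thick, about 140 g, aluminium with dark rings at mid-length. x along the axis to the end button. Plain barrel from x = -52 to +64 mm; steel cone to -76 mm, where the point comes out when clicked; button 16 mm thick, its end at +88 mm when out. It starts level in the rest, axis 51 mm above the bench.
- button_end (a point): centre of the flat outer end of the scriber's steel button; x as for the scriber
- scriber_button (a joint): how far the button is pushed in (m): 0 = out, point hidden; 0.009 = fully in, point out. It snaps: it resists with about 9 to 10 N at first, less and less as it goes in, and after about 5 mm jumps in by itself and stays (6 N hold it there). Further pushing meets a hard end.
- rest: fixed tool rest: grey base 128 x 66 x 8 mm with two aluminium V posts 10 mm thick, 61 mm high, at x = -48 and +48 mm. Origin mid-base on the bench; x along the trough, the way the button points when the scriber lies in it; z up. The scriber lies with its middle over the origin, axis 51 mm above the bench; grasp its barrel from above between the posts (86 mm clear).
- bench_stop: fixed bench stop: dark slotted foot 104 x 80 x 8 mm (x -64 to +40 mm) with an upright steel plate 80 mm wide, top 90 mm above the bench. Origin on the bench; x level, out of the plate's front face; z up. That face is somewhere from x = 0 to +20 mm, clamped along the slots and not reported: find it by touch or sight. Over 40 N knocks it out of adjustment: a failure.
- marker_pen: bystander, marker pen 130 mm long lying near the front edge
- flat_tweezers: bystander, steel tweezers 135 mm long, 10 mm high, lying between rest and stop
- cartridge: bystander, dispensing cartridge 106 mm long, 26 mm high, lying behind
- tub: bystander, round shallow tub 69 mm wide and 30 mm high near the front right
- block_fixture: bystander, aluminium block 25 x 40 x 21 mm, behind the rest

How it is judged:
By the outcome, as a careful person would: the job done as asked, in the order asked, and still so for the second after the job is handed in, with the robot touching nothing.
It also fails if it takes over 50 s, if anything falls off the work surface, if the arm or the gripper's body presses on something with over 40 N, if the wrist force passes 120 N, or if a joint passes its speed limit or range.

## Working session

There is one attempt and no reset: what is moved stays moved. The work goes in short steps, Python scripts to look and compute and a shell command to move; the robot and the scene stay as the last step left them, time stands still between calls to the robot, and variables do not carry over. Pictures are saved under pics/ and viewed, about 8 in all and at most 12, crops included, and the job is handed in when it is done.

```bash
mkdir -p pics; python3 - <<'E'
from bench import arm
import cv2,numpy as np
o=arm.get_obs();print(o['t'],o['eef_pos'],o['eef_rot'],o['finger_gap'])
for n in ("top","side"):
    cv2.imwrite(f"pics/{n}0.png",arm.capture(n)); c=arm.camera_info(n); print(n,{k:np.round(v,4).tolist() for k,v in c.items()})
E
```

```text
0.0 [0.17939624 0.62426967 0.23037286] [[-9.61106196e-01  2.76178846e-01 -3.53927726e-04]
 [ 2.76179048e-01  9.61104784e-01 -1.65152223e-03]
 [-1.15953874e-04 -1.68503567e-03 -9.99998574e-01]] 0.9960788278830113
top {'fx': 418.385, 'fy': 418.385, 'cx': 312.9691, 'cy': 200.5259, 'D': [-0.0313, 0.0, 0.0, 0.0, 0.0], 'world_to_cam': [[-0.005, -0.9997, 0.0234, -0.022], [-0.9859, 0.001, -0.1671, 0.4376], [0.1671, -0.0239, -0.9857, 0.8383], [0.0, 0.0, 0.0, 1.0]]}
side {'fx': 398.4571, 'fy': 398.4571, 'cx': 318.1629, 'cy': 186.6728, 'D': [-0.0341, 0.0, 0.0, 0.0, 0.0], 'world_to_cam': [[-0.687, 0.7267, -0.0064, 0.3276], [0.5532, 0.5172, -0.653, -0.1989], [-0.4712, -0.4522, -0.7573, 1.1358], [0.0, 0.0, 0.0, 1.0]]}
```

View pics/top0.png

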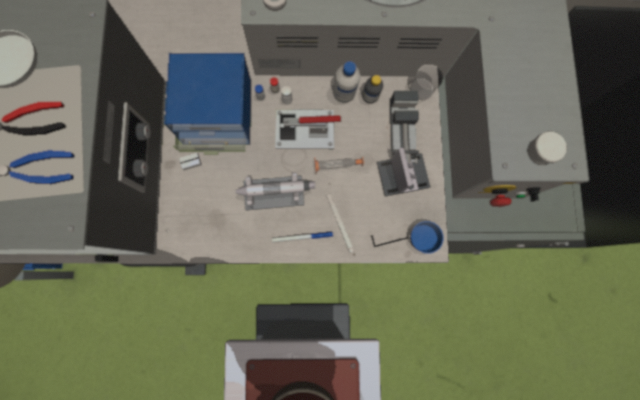

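View pics/side0.png

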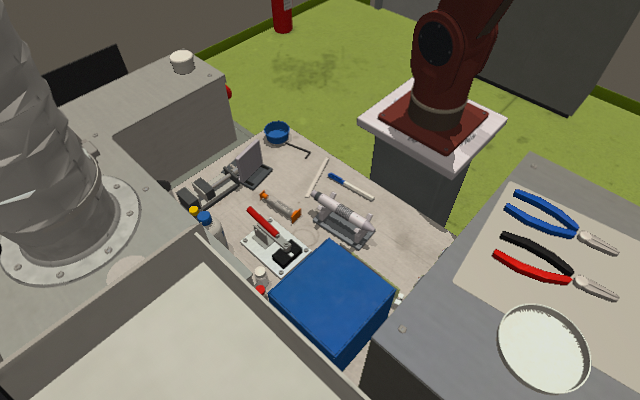

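```bash
python3 - <<'E'
import cv2
a=cv2.imread("pics/top0.png")[130:255,225:445]
b=cv2.imread("pics/side0.png")[120:260,175:385]
cv2.imwrite("pics/c1.png",cv2.resize(a,None,fx=3.6,fy=3.6,interpolation=cv2.INTER_CUBIC))
cv2.imwrite("pics/c2.png",cv2.resize(b,None,fx=3.8,fy=3.8,interpolation=cv2.INTER_CUBIC))
E
```

```text
(no output)
```

View pics/c1.png

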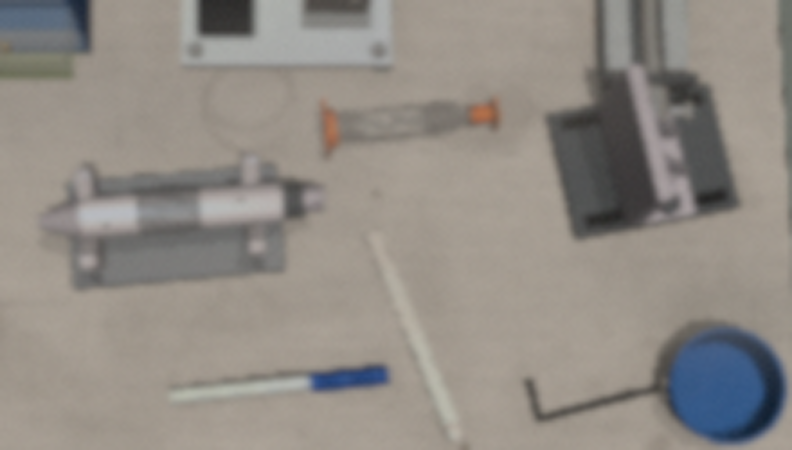

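View pics/c2.png

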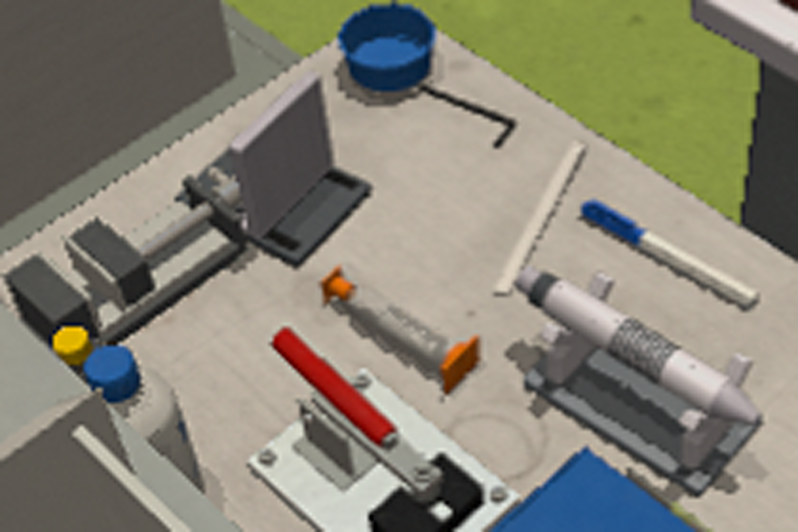

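The top crop shows the scriber running from its cone tip at about (40,222) to the button end at (323,197). The foot of the stop has corners at about (547,117), (578,238), (738,205) and (708,85). The top front edge of the plate runs from (632,68) to (648,222), and the side view confirms that the plate faces the rest. I'll cast these pixels as rays.

```bash
cat > h.py <<'E'
import cv2,numpy as np
from bench import arm
def ray(n,uv,z,info=None):
    c=info or arm.camera_info(n);K=np.array([[c['fx'],0,c['cx']],[0,c['fy'],c['cy']],[0,0,1]])
    p=cv2.undistortPoints(np.float64(uv).reshape(-1,1,2),K,np.float64(c['D'])).reshape(-1,2)
    T=np.array(c['world_to_cam']);R=T[:3,:3];o=-R.T@T[:3,3]
    d=np.c_[p,np.ones(len(p))]@R
    return o+d*((z-o[2])/d[:,2])[:,None]
def proj(n,X):
    c=arm.camera_info(n);K=np.array([[c['fx'],0,c['cx']],[0,c['fy'],c['cy']],[0,0,1]]);T=np.array(c['world_to_cam'])
    return cv2.projectPoints(np.float64(X).reshape(-1,1,3),cv2.Rodrigues(T[:3,:3])[0],T[:3,3],K,np.float64(c['D']))[0].reshape(-1,2)
E
python3 - <<'E'
from h import *
np.set_printoptions(precision=4,suppress=True)
A=lambda q:(np.array(q)+.5)/3.6-.5+[225,130]
B=lambda q:(np.array(q)+.5)/3.8-.5+[175,120]
def show(l,n,q,z):
    P=ray(n,q,z);d=P[-1]-P[0];print(l,P[:,:2].tolist() and np.round(P[:,:2],4).tolist(),'len',round(float(np.hypot(*d[:2])),4),'ang',round(float(np.degrees(np.arctan2(d[1],d[0]))),2))
show('scr top','top',A([[40,222],[323,197]]),.051)
show('scr side','side',B([[757,417],[525,280]]),.051)
show('foot long far','top',A([[708,85],[547,117]]),.008)
show('foot long near','top',A([[738,205],[578,238]]),.008)
show('foot front','top',A([[578,238],[547,117]]),.008)
show('plate topfront','top',A([[648,222],[632,68]]),.09)
show('plate side topfront','side',B([[321,77],[235,150]]),.09)
show('foot front side','side',B([[371,187],[296,263]]),.008)
show('base','top',A([[75,287],[283,270]]),.008)
show('cart','top',A([[330,125],[490,113]]),.013)
show('tweez','top',A([[375,235],[460,438]]),.01)
E
```

```text
scr top [[0.4546, 0.136], [0.4691, -0.026]] len 0.1627 ang -84.87
scr side [[0.4524, 0.1357], [0.4687, -0.0237]] len 0.1603 ang -84.17
foot long far [[0.5489, -0.2656], [0.5282, -0.1649]] len 0.1028 ang 101.57
foot long near [[0.4732, -0.2804], [0.4528, -0.1814]] len 0.101 ang 101.65
foot front [[0.4528, -0.1814], [0.5282, -0.1649]] len 0.0772 ang 12.36
plate topfront [[0.4469, -0.2041], [0.5349, -0.1988]] len 0.0882 ang 3.44
plate side topfront [[0.4598, -0.2084], [0.5373, -0.1975]] len 0.0782 ang 7.98
foot front side [[0.4552, -0.1784], [0.5319, -0.1642]] len 0.078 ang 10.47
base [[0.4233, 0.1212], [0.4335, -0.003]] len 0.1246 ang -85.34
cart [[0.5217, -0.0316], [0.5294, -0.1292]] len 0.0979 ang -85.51
tweez [[0.4544, -0.0583], [0.3328, -0.1071]] len 0.131 ang -158.14
```

```bash
python3 - <<'E'
from h import *
np.set_printoptions(precision=3,suppress=True)
def tri(a,b):
    P=[]
    for n,u in(("top",a),("side",b)):
        P.append((ray(n,[u],0.)[0],ray(n,[u],1.)[0]))
    (p,p2),(q,q2)=P;d=p2-p;e=q2-q
    s=np.linalg.lstsq(np.c_[d,-e],q-p,rcond=None)[0];x=p+s[0]*d;y=q+s[1]*e
    return (x+y)/2,np.linalg.norm(x-y)
print('plier',tri((72,155),(515,192)),tri((63,104),(504,236)))
print('box near right',tri((249,127),(397,292)),'near left',tri((174,130),(340,345)),'far right',tri((247,56),(328,240)))
print('cab corner',tri((162,73),(360,362)))
c=arm.camera_info("wrist");print(np.round(arm.get_obs()['eef_pos'],3),-np.array(c['world_to_cam'])[:3,:3].T@np.array(c['world_to_cam'])[:3,3],np.array(c['world_to_cam'])[:3,:3])
E
```

```text
plier (array([0.452, 0.33 , 0.328]), np.float64(0.01265762984279494)) (array([0.527, 0.351, 0.329]), np.float64(0.014100341390070026))
box near right (array([0.564, 0.183, 0.058]), np.float64(0.15390700826846157)) near left (array([ 0.634,  0.259, -0.012]), np.float64(0.0803113734681871)) far right (array([0.638, 0.126, 0.228]), np.float64(0.07467086726184065))
cab corner (array([0.691, 0.288, 0.098]), np.float64(0.00485347183351878))
[0.179 0.624 0.231] [0.117 0.643 0.373] [[ 0.276  0.961 -0.001]
 [ 0.928 -0.266  0.259]
 [ 0.249 -0.073 -0.966]]
```

```bash
python3 - <<'E'
from h import *
np.set_printoptions(precision=3,suppress=True)
def tri(a,b):
    P=[]
    for n,u in(("top",a),("side",b)):
        P.append((ray(n,[u],0.)[0],ray(n,[u],1.)[0]))
    (p,p2),(q,q2)=P;d=p2-p;e=q2-q
    s=np.linalg.lstsq(np.c_[d,-e],q-p,rcond=None)[0];x=p+s[0]*d;y=q+s[1]*e
    return (x+y)/2,np.linalg.norm(x-y)
print('box',tri((250,124),(328,240)),tri((174,130),(397,292)),tri((247,56),(271,292)))
print('cab near edge',ray("top",[(10,250),(100,252),(105,130)],.33))
E
python3 -m crank '[{"tz":5},{"tz":10},{"tz":15},{"tz":20},{"tz":22},{"tz":22}]' -1 40
```

```text
box (array([0.572, 0.107, 0.117]), np.float64(0.013548258460553199)) (array([0.564, 0.258, 0.106]), np.float64(0.0133777157563546)) (array([0.713, 0.112, 0.124]), np.float64(0.007929658695833485))
cab near edge [[0.32  0.395 0.33 ]
 [0.318 0.272 0.33 ]
 [0.49  0.278 0.33 ]]$[0]: bad value
```

```bash
python3 -m crank '[{"tx":0,"ty":0,"tz":5,"roll":0},{"tx":0,"ty":0,"tz":10,"roll":0},{"tx":0,"ty":0,"tz":15,"roll":0},{"tx":0,"ty":0,"tz":20,"roll":0},{"tx":0,"ty":0,"tz":22,"roll":0}]' -1 40
```

```text
t: 0.6
eef_pos: [0.1795, 0.6246, 0.4558]
eef_rot: [[-0.961, 0.276, 0.001], [0.276, 0.961, 0.004], [0.0, 0.005, -1.0]]
ft_force: [0.1, 0.3, 0.2]
finger_gap: 1.0
```

```bash
python3 -m crank '[{"tx":2.5,"ty":-4,"tz":0,"roll":-5},{"tx":5,"ty":-8,"tz":0,"roll":-10},{"tx":8,"ty":-12,"tz":0,"roll":-15},{"tx":11,"ty":-16,"tz":0,"roll":-20},{"tx":13,"ty":-20,"tz":0,"roll":-25},{"tx":15.5,"ty":-24,"tz":0,"roll":-30},{"tx":18,"ty":-28,"tz":0,"roll":-35},{"tx":20,"ty":-32,"tz":0,"roll":-40},{"tx":22,"ty":-36.5,"tz":0,"roll":-45},{"tx":24,"ty":-41,"tz":0,"roll":-51},{"tx":25.5,"ty":-45,"tz":0,"roll":-57},{"tx":27,"ty":-49,"tz":0,"roll":-63}]'
python3 -m crank '[{"tx":0.3,"ty":-3,"tz":-3,"roll":-3},{"tx":1,"ty":-6,"tz":-7,"roll":-6},{"tx":1,"ty":-7.3,"tz":-11,"roll":-6},{"tx":1,"ty":-7.3,"tz":-16,"roll":-6},{"tx":1,"ty":-7.3,"tz":-20,"roll":-6},{"tx":1,"ty":-7.3,"tz":-20,"roll":-6}]'
python3 - <<'E'
from h import *
import pickle
o=arm.get_obs();c=arm.camera_info("wrist");im=arm.capture("wrist")
pickle.dump(c,open("w1.pkl","wb"));cv2.imwrite("pics/w1.png",im);print(o['t'],o['eef_pos'])
E
```

```text
t: 1.8
eef_pos: [0.4498, 0.1325, 0.4557]
eef_rot: [[-0.186, 0.983, 0.004], [0.983, 0.186, 0.001], [0.001, 0.004, -1.0]]
ft_force: [0.9, 0.9, 0.6]
finger_gap: 0.998
t: 2.4
eef_pos: [0.4567, 0.0586, 0.2511]
eef_rot: [[-0.082, 0.997, -0.003], [0.997, 0.082, -0.002], [-0.002, -0.004, -1.0]]
ft_force: [-0.3, 0.3, 0.7]
finger_gap: 1.003
2.4 [0.45668266 0.05855884 0.25107424]
```

View pics/w1.png

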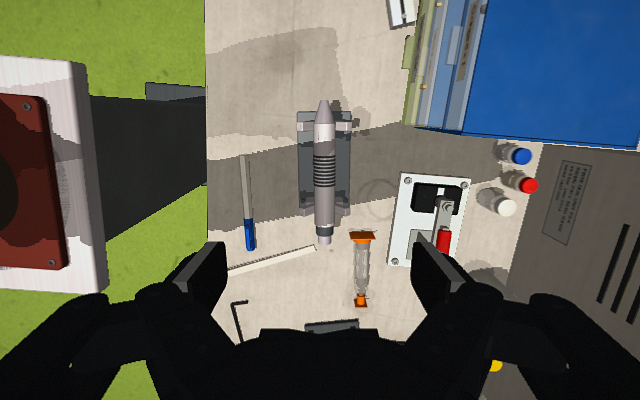

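```bash
python3 - <<'E'
from h import *
import pickle
np.set_printoptions(precision=4,suppress=True)
c=pickle.load(open("w1.pkl","rb"));g=cv2.cvtColor(cv2.imread("pics/w1.png"),cv2.COLOR_BGR2GRAY)
for r in(105,115,130,140,195,200,215,238,242,245,247): print(r,g[r,306:344].tolist())
P=ray(0,[(323,99),(324.5,244)],.051,c);d=P[1]-P[0];print(P,np.linalg.norm(d),np.degrees(np.arctan2(d[1],d[0])),P[0]+d*76/164)
E
```

```text
105 [183, 184, 182, 180, 179, 172, 176, 177, 173, 172, 176, 181, 163, 124, 153, 161, 164, 165, 168, 163, 159, 140, 112, 109, 109, 88, 87, 86, 85, 84, 85, 86, 83, 79, 160, 178, 178, 176]
115 [139, 142, 140, 138, 139, 139, 139, 138, 138, 117, 120, 138, 152, 165, 162, 162, 165, 174, 177, 168, 162, 157, 147, 133, 119, 105, 79, 58, 56, 59, 61, 58, 59, 57, 57, 56, 77, 130]
130 [127, 126, 121, 131, 125, 116, 117, 108, 154, 173, 185, 197, 207, 218, 226, 230, 232, 236, 236, 233, 231, 224, 212, 201, 186, 166, 151, 140, 112, 84, 111, 123, 135, 145, 164, 168, 173, 172]
140 [140, 138, 139, 140, 140, 141, 142, 103, 152, 175, 185, 199, 209, 220, 229, 234, 237, 243, 234, 242, 240, 230, 217, 205, 191, 143, 96, 95, 85, 82, 88, 88, 88, 89, 89, 88, 88, 90]
195 [56, 56, 54, 56, 55, 56, 55, 55, 79, 108, 117, 123, 133, 140, 144, 147, 150, 152, 156, 157, 150, 148, 141, 135, 129, 121, 118, 112, 79, 54, 55, 56, 55, 56, 55, 56, 55, 56]
200 [75, 79, 79, 79, 79, 79, 79, 79, 77, 108, 115, 124, 123, 138, 144, 146, 148, 151, 156, 155, 150, 147, 139, 134, 128, 120, 118, 107, 83, 79, 79, 79, 80, 82, 80, 80, 84, 50]
2
[... 386 characters left out ...]
242 [203, 202, 204, 203, 205, 205, 202, 200, 197, 201, 202, 201, 156, 166, 183, 184, 199, 200, 204, 197, 183, 169, 153, 120, 103, 187, 204, 201, 197, 198, 198, 199, 200, 203, 203, 203, 202, 198]
245 [206, 178, 167, 151, 85, 107, 148, 152, 172, 203, 203, 202, 199, 197, 197, 198, 200, 200, 199, 199, 198, 203, 212, 206, 202, 206, 207, 202, 202, 203, 202, 202, 200, 199, 196, 198, 200, 198]
247 [179, 203, 235, 233, 232, 232, 232, 236, 145, 164, 206, 205, 199, 195, 198, 201, 200, 199, 200, 200, 202, 204, 209, 207, 203, 202, 201, 201, 203, 205, 201, 199, 201, 200, 199, 198, 199, 200]
[[ 0.4546  0.1383  0.051 ]
 [ 0.4707 -0.0277  0.051 ]] 0.16680555855187265 -84.49075662421163 [0.4621 0.0614 0.051 ]
```

The wrist view shows the scriber running from its tip at (323,99) to the button end at (324,244), so its centre is at about (0.462, 0.061) and its axis at −84.6°. The area around the barrel is clear, so I'll descend and grasp.

```bash
python3 -m crank '[{"tx":0.5,"ty":0.3,"tz":-4,"roll":0.6},{"tx":0.5,"ty":0.3,"tz":-8,"roll":0.6},{"tx":0.5,"ty":0.3,"tz":-12,"roll":0.6},{"tx":0.5,"ty":0.3,"tz":-15,"roll":0.6},{"tx":0.5,"ty":0.3,"tz":-17,"roll":0.6},{"tx":0.5,"ty":0.3,"tz":-19,"roll":0.6},{"tx":0.5,"ty":0.3,"tz":-20.5,"roll":0.6},{"tx":0.5,"ty":0.3,"tz":-21.5,"roll":0.6},{"tx":0.5,"ty":0.3,"tz":-22,"roll":0.6},{"tx":0.5,"ty":0.3,"tz":-22,"roll":0.6}]'
```

```text
t: 3.45
eef_pos: [0.4642, 0.0624, 0.0351]
eef_rot: [[-0.093, 0.996, 0.001], [0.996, 0.093, -0.001], [-0.001, 0.001, -1.0]]
ft_force: [-1.1, -1.2, 1.0]
finger_gap: 0.995
```

```bash
python3 -m crank '[{"tx":-0.2,"ty":-0.1,"tz":-0.4,"roll":-0.1},{"tx":-0.2,"ty":-0.1,"tz":-0.4,"roll":-0.1},{"tx":-0.2,"ty":-0.1,"tz":-0.4,"roll":-0.1}]'
python3 -m crank '[{"tx":0,"ty":0,"tz":0,"roll":0},{"tx":0,"ty":0,"tz":0,"roll":0},{"tx":0,"ty":0,"tz":0,"roll":0},{"tx":0,"ty":0,"tz":0,"roll":0},{"tx":0,"ty":0,"tz":0,"roll":0},{"tx":0,"ty":0,"tz":0,"roll":0},{"tx":0,"ty":0,"tz":0,"roll":0},{"tx":0,"ty":0,"tz":0,"roll":0}]' 1 20
```

```text
t: 3.75
eef_pos: [0.4624, 0.0615, 0.0315]
eef_rot: [[-0.091, 0.996, 0.002], [0.996, 0.091, -0.0], [-0.0, 0.002, -1.0]]
ft_force: [-0.8, -0.9, -0.1]
finger_gap: 1.0
t: 4.55
eef_pos: [0.4617, 0.0615, 0.0314]
eef_rot: [[-0.091, 0.996, 0.0], [0.996, 0.091, -0.0], [-0.0, 0.0, -1.0]]
ft_force: [-4.3, 0.0, 5.1]
finger_gap: 0.271
```

```bash
python3 -m crank '[{"tx":0,"ty":0,"tz":0,"roll":0},{"tx":0,"ty":0,"tz":0,"roll":0},{"tx":0,"ty":0,"tz":1,"roll":0},{"tx":0,"ty":0,"tz":2,"roll":0},{"tx":0,"ty":0,"tz":4,"roll":0},{"tx":0,"ty":0,"tz":6,"roll":0},{"tx":0,"ty":0,"tz":8,"roll":0},{"tx":0,"ty":0,"tz":8,"roll":0}]' 1 60
cat > e.py <<'E'
from h import *
np.set_printoptions(precision=4,suppress=True)
A=lambda q:(np.array(q)+.5)/3.6-.5+[225,130]
B=lambda q:(np.array(q)+.5)/3.8-.5+[175,120]
def edge(l,n,img,q,z,lo=.08,hi=.92,w=3.):
    g=cv2.GaussianBlur(cv2.cvtColor(img,cv2.COLOR_BGR2GRAY).astype(np.float32),(0,0),.7);q=np.float64(q);d=q[1]-q[0];nn=np.array([-d[1],d[0]])/np.hypot(*d);s=np.arange(-w,w+.01,.25)
    pts=[]
    for t in np.linspace(lo,hi,40):
        p=q[0]+t*d+s[:,None]*nn
        v=cv2.remap(g,p[:,0].astype(np.float32).reshape(1,-1),p[:,1].astype(np.float32).reshape(1,-1),cv2.INTER_LINEAR)[0]
        k=np.argmax(abs(np.gradient(v)));pts.append(p[k])
    vx,vy,x,y=cv2.fitLine(np.float32(pts),cv2.DIST_HUBER,0,.01,.01).ravel()
    f=lambda p:np.array([x,y])+np.dot(p-np.array([x,y]),[vx,vy])*np.array([vx,vy])
    res=np.std((np.array(pts)-[x,y])@np.array([-vy,vx]))
    P=ray(n,[f(q[0]),f(q[1])],z);D=P[1]-P[0];print(l,P[:,:2].tolist(),'ang %.2f res %.2f'%(np.degrees(np.arctan2(D[1],D[0])),res));return P
E
python3 - <<'E'
from e import *
t=cv2.imread("pics/top0.png");s=cv2.imread("pics/side0.png")
edge('far','top',t,A([[708,85],[547,117]]),.008,.75,.95)
edge('near','top',t,A([[738,205],[578,238]]),.008,.05,.95)
edge('front','top',t,A([[578,238],[547,117]]),.008)
edge('plate top','top',t,A([[648,222],[632,68]]),.09)
edge('plate foot','top',t,A([[625,230],[600,75]]),.008)
edge('front','side',s,B([[371,187],[296,263]]),.008)
edge('plate top','side',s,B([[321,77],[235,150]]),.09)
edge('plate foot','side',s,B([[333,172],[255,235]]),.008)
a=np.vstack([t[130:255,345:445].repeat(1,0)]);b=s[120:220,210:310]
f=lambda i,k:cv2.resize(i,(400,500) if i.shape[0]==125 else (400,400),interpolation=cv2.INTER_NEAREST)
x=f(a,0);y=f(b,0);cv2.imwrite("pics/c3.png",np.hstack([x,np.vstack([y,np.zeros((100,400,3),np.uint8)])]))
E
```

```text
t: 5.35
eef_pos: [0.4636, 0.0618, 0.1144]
eef_rot: [[-0.09, 0.996, 0.005], [0.996, 0.09, 0.002], [0.002, 0.005, -1.0]]
ft_force: [0.2, 0.3, -1.7]
finger_gap: 0.259
far [[0.5466009575079018, -0.2658780705531004], [0.5302025699186832, -0.16466942944690968]] ang 99.20 res 0.30
near [[0.4718571499789448, -0.2805738094302094], [0.45168147365346545, -0.1816194659729827]] ang 101.52 res 1.50
front [[0.4520946868198662, -0.17820538863044919], [0.5279692419430106, -0.1637560022005092]] ang 10.78 res 0.27
plate top [[0.4487177672387632, -0.21177499932517835], [0.5341147037571983, -0.195576569002257]] ang 10.74 res 0.46
plate foot [[0.4573138288981815, -0.2083141922470475], [0.5534642173328405, -0.1916254754375395]] ang 9.85 res 0.60
front [[0.4555889381212536, -0.17504428287691276], [0.5322922782648236, -0.1595879425623794]] ang 11.39 res 0.18
plate top [[0.45951807912757797, -0.2099206544551484], [0.5376789604656903, -0.1945140220403947]] ang 11.15 res 0.13
plate foot [[0.46345756632753954, -0.20577749943689472], [0.5352012199483669, -0.1971990242020154]] ang 6.82 res 0.71
```

View pics/c3.png

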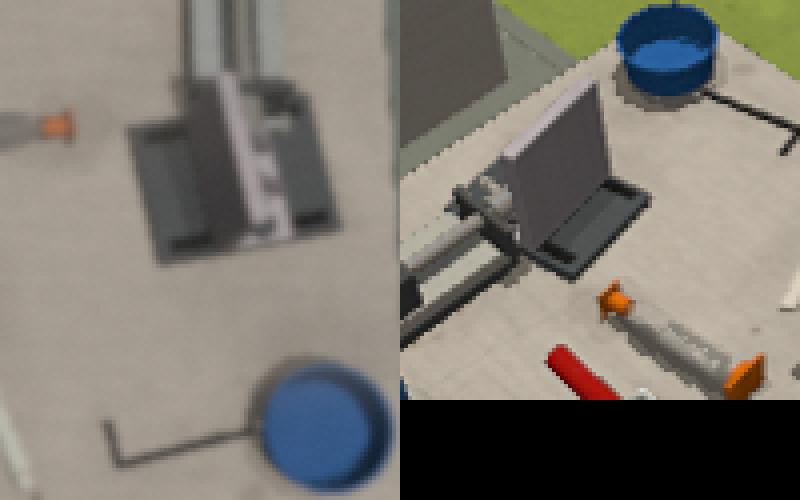

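The fitted edges agree: the plate face runs along 11.1°, so its normal is at 101.1°, and its centre is at about (0.4985, −0.2023). I'll go to about 15 mm short of it with the button axis at −78.9°.

```bash
python3 -m crank '[{"tx":0.3,"ty":-4,"tz":0,"roll":1.5},{"tx":0.6,"ty":-8,"tz":0,"roll":3},{"tx":1,"ty":-12,"tz":0,"roll":5},{"tx":1.4,"ty":-15,"tz":0,"roll":5.9},{"tx":1.5,"ty":-16.3,"tz":-1,"roll":5.9},{"tx":1.5,"ty":-16.3,"tz":-3,"roll":5.9},{"tx":1.5,"ty":-16.3,"tz":-5,"roll":5.9},{"tx":1.5,"ty":-16.3,"tz":-6.5,"roll":5.9},{"tx":1.5,"ty":-16.3,"tz":-7.2,"roll":5.9},{"tx":1.5,"ty":-16.3,"tz":-7.2,"roll":5.9}]'
python3 - <<'E'
from e import *
o=arm.get_obs();print(o['eef_pos'],o['ft_force'],np.degrees(np.arctan2(o['eef_rot'][1][1],o['eef_rot'][0][1])))
t=arm.capture("top");s=arm.capture("side")
f=lambda i:cv2.resize(i,(400,400),interpolation=cv2.INTER_CUBIC)
cv2.imwrite("pics/t2.png",t);cv2.imwrite("pics/s2.png",s)
cv2.imwrite("pics/c4.png",np.hstack([f(t[130:230,325:425]),f(s[130:230,200:300])]))
E
```

```text
t: 6.35
eef_pos: [0.4779, -0.1012, 0.0417]
eef_rot: [[-0.192, 0.981, 0.003], [0.981, 0.192, 0.002], [0.001, 0.003, -1.0]]
ft_force: [-0.6, -0.1, -0.9]
finger_gap: 0.264
[ 0.4779 -0.1012  0.0417] [-0.6334 -0.1066 -0.8656] 11.083107990404239
```

View pics/c4.png

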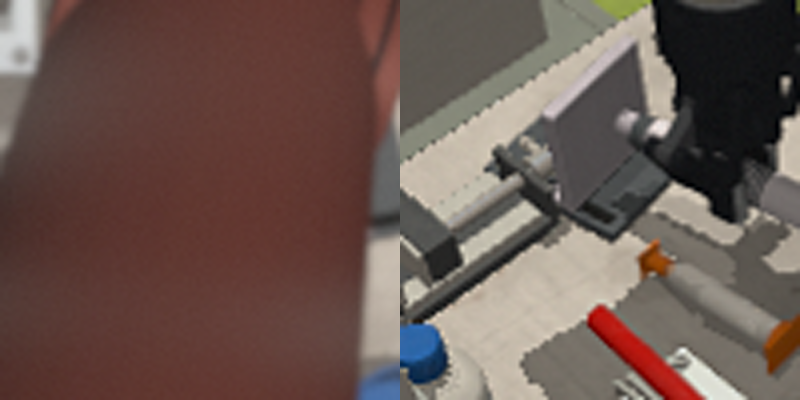

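The side view shows the button at crop position (625,120), level and a little in front of the middle of the plate. I'll approach in small steps along the normal.

```bash
python3 - <<'E'
from h import *
print(ray("side",[(254.3,160.3)],.0613))
E
python3 -m crank '[{"tx":0.06,"ty":-0.3,"tz":0,"roll":0},{"tx":0.12,"ty":-0.6,"tz":0,"roll":0},{"tx":0.16,"ty":-0.8,"tz":0,"roll":0},{"tx":0.19,"ty":-1,"tz":0,"roll":0},{"tx":0.19,"ty":-1,"tz":0,"roll":0}]'
```

```text
[[ 0.49604586 -0.18914424  0.0613    ]]
t: 6.95
eef_pos: [0.4808, -0.1117, 0.043]
eef_rot: [[-0.192, 0.981, 0.005], [0.981, 0.192, 0.002], [0.001, 0.006, -1.0]]
ft_force: [-0.1, 0.2, -0.7]
finger_gap: 0.262
```

```bash
python3 -m crank '[{"tx":0.02,"ty":-0.1,"tz":0,"roll":0},{"tx":0.04,"ty":-0.2,"tz":0,"roll":0},{"tx":0.04,"ty":-0.2,"tz":0,"roll":0}]'; python3 -m crank '[{"tx":0.02,"ty":-0.1,"tz":0,"roll":0},{"tx":0.04,"ty":-0.2,"tz":0,"roll":0},{"tx":0.04,"ty":-0.2,"tz":0,"roll":0}]'
```

```text
t: 7.25
eef_pos: [0.4812, -0.1138, 0.043]
eef_rot: [[-0.192, 0.981, 0.005], [0.981, 0.192, 0.002], [0.001, 0.006, -1.0]]
ft_force: [-0.8, -0.4, -1.6]
finger_gap: 0.261
t: 7.55
eef_pos: [0.4816, -0.1158, 0.043]
eef_rot: [[-0.192, 0.981, 0.005], [0.981, 0.192, 0.002], [0.001, 0.006, -1.0]]
ft_force: [-0.2, -0.5, -1.3]
finger_gap: 0.26
```

```bash
python3 -m crank '[{"tx":0.02,"ty":-0.1,"tz":0,"roll":0},{"tx":0.04,"ty":-0.2,"tz":0,"roll":0},{"tx":0.04,"ty":-0.2,"tz":0,"roll":0}]'
```

```text
t: 7.85
eef_pos: [0.4817, -0.1166, 0.0427]
eef_rot: [[-0.193, 0.981, 0.004], [0.981, 0.193, 0.004], [0.003, 0.005, -1.0]]
ft_force: [-1.2, 6.0, -1.6]
finger_gap: 0.263
```

```bash
python3 -m crank '[{"tx":0.02,"ty":-0.1,"tz":0,"roll":0},{"tx":0.04,"ty":-0.2,"tz":0,"roll":0},{"tx":0.04,"ty":-0.2,"tz":0,"roll":0}]'
```

```text
t: 8.15
eef_pos: [0.4817, -0.1168, 0.0424]
eef_rot: [[-0.194, 0.981, 0.003], [0.981, 0.194, 0.006], [0.005, 0.004, -1.0]]
ft_force: [-1.6, 7.3, -1.0]
finger_gap: 0.264
```

```bash
python3 -m crank '[{"tx":0.04,"ty":-0.2,"tz":0,"roll":0},{"tx":0.06,"ty":-0.3,"tz":0,"roll":0},{"tx":0.08,"ty":-0.4,"tz":0,"roll":0},{"tx":0.08,"ty":-0.4,"tz":0,"roll":0}]'
```

```text
t: 8.55
eef_pos: [0.4826, -0.1211, 0.0425]
eef_rot: [[-0.194, 0.981, 0.003], [0.981, 0.194, 0.006], [0.005, 0.004, -1.0]]
ft_force: [0.2, 0.3, -1.6]
finger_gap: 0.263
```

```bash
python3 -m crank '[{"tx":0.02,"ty":-0.1,"tz":0,"roll":0},{"tx":0.04,"ty":-0.2,"tz":0,"roll":0},{"tx":0.06,"ty":-0.3,"tz":0,"roll":0},{"tx":0.06,"ty":-0.3,"tz":0,"roll":0}]'
```

```text
t: 8.95
eef_pos: [0.4832, -0.1245, 0.0425]
eef_rot: [[-0.193, 0.981, 0.003], [0.981, 0.193, 0.005], [0.005, 0.004, -1.0]]
ft_force: [-0.3, 0.1, -1.2]
finger_gap: 0.266
```

```bash
python3 -m crank '[{"tx":0.02,"ty":-0.1,"tz":0,"roll":0},{"tx":0.04,"ty":-0.2,"tz":0,"roll":0},{"tx":0.04,"ty":-0.2,"tz":0,"roll":0}]'
```

```text
t: 9.25
eef_pos: [0.4833, -0.1249, 0.0422]
eef_rot: [[-0.194, 0.981, 0.002], [0.981, 0.194, 0.007], [0.007, 0.003, -1.0]]
ft_force: [0.4, 6.5, -2.1]
finger_gap: 0.259
```

After the snap the force dropped to about 0. The hard end then came about 8.7 mm past first contact, so the button is in and staying in. I'll back off and return.

```bash
python3 -m crank '[{"tx":-0.2,"ty":1,"tz":0,"roll":0},{"tx":-0.5,"ty":2.5,"tz":0.5,"roll":0},{"tx":-0.8,"ty":4,"tz":3,"roll":0},{"tx":-1,"ty":6,"tz":6,"roll":-1},{"tx":-1.3,"ty":10,"tz":8,"roll":-3},{"tx":-1.8,"ty":14,"tz":8,"roll":-5},{"tx":-2.1,"ty":17.5,"tz":8,"roll":-6},{"tx":-2.2,"ty":18.6,"tz":8,"roll":-6},{"tx":-2.2,"ty":18.6,"tz":8,"roll":-6},{"tx":-2.2,"ty":18.6,"tz":8,"roll":-6}]'
python3 - <<'E'
from h import *
import pickle
o=arm.get_obs();print(o['eef_pos'],np.degrees(np.arctan2(o['eef_rot'][1][1],o['eef_rot'][0][1])))
c=arm.camera_info("wrist");im=arm.capture("wrist");cv2.imwrite("pics/w2.png",im);pickle.dump(c,open("w2.pkl","wb"))
s=arm.capture("side");cv2.imwrite("pics/s3.png",s)
cv2.imwrite("pics/c5.png",np.hstack([im[0:400,120:520],cv2.resize(s[140:260,290:410],(400,400),interpolation=cv2.INTER_CUBIC)]))
E
```

```text
t: 10.25
eef_pos: [0.4613, 0.0601, 0.1221]
eef_rot: [[-0.09, 0.996, 0.003], [0.996, 0.09, 0.007], [0.006, 0.003, -1.0]]
ft_force: [1.6, 0.2, -1.6]
finger_gap: 0.259
[0.46133639 0.06006358 0.12211626] 5.186059510252861
```

View pics/c5.png

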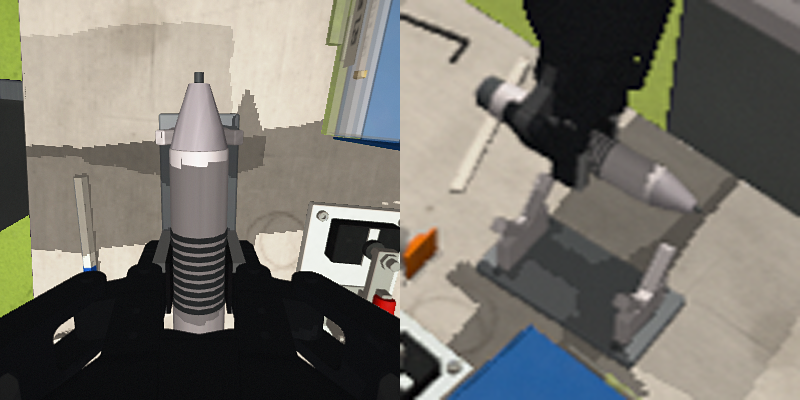

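The point is out: the dark tip shows at crop (199,76), and the scriber lines up with the posts. I'll lower it into the V.

```bash
python3 -m crank '[{"tx":0,"ty":0.1,"tz":-2,"roll":0},{"tx":0,"ty":0.1,"tz":-4,"roll":0},{"tx":0,"ty":0.1,"tz":-6,"roll":0},{"tx":0,"ty":0.1,"tz":-7.5,"roll":0},{"tx":0,"ty":0.1,"tz":-8.2,"roll":0},{"tx":0,"ty":0.1,"tz":-8.7,"roll":0},{"tx":0,"ty":0.1,"tz":-8.7,"roll":0},{"tx":0,"ty":0.1,"tz":-8.7,"roll":0}]'
```

```text
t: 11.15
eef_pos: [0.4619, 0.0603, 0.0357]
eef_rot: [[-0.088, 0.996, 0.003], [0.996, 0.088, 0.007], [0.007, 0.004, -1.0]]
ft_force: [-0.6, 0.6, -1.0]
finger_gap: 0.262
```

```bash
python3 -m crank '[{"tx":0,"ty":0.1,"tz":-0.2,"roll":0.1},{"tx":0,"ty":0.1,"tz":-0.3,"roll":0.1},{"tx":0,"ty":0.1,"tz":-0.4,"roll":0.1},{"tx":0,"ty":0.1,"tz":-0.4,"roll":0.1}]'
```

```text
t: 11.55
eef_pos: [0.4618, 0.0615, 0.0318]
eef_rot: [[-0.09, 0.996, 0.003], [0.996, 0.09, 0.007], [0.007, 0.004, -1.0]]
ft_force: [-2.1, 1.2, 1.7]
finger_gap: 0.26
```

```bash
python3 -m crank '[{"tx":-0.05,"ty":0,"tz":-0.05,"roll":0},{"tx":-0.05,"ty":0,"tz":-0.05,"roll":0}]' 1 20; python3 -m crank '[{"tx":0,"ty":0,"tz":0,"roll":0},{"tx":0,"ty":0,"tz":0,"roll":0},{"tx":0,"ty":0,"tz":0,"roll":0},{"tx":0,"ty":0,"tz":0,"roll":0},{"tx":0,"ty":0,"tz":0,"roll":0},{"tx":0,"ty":0,"tz":0,"roll":0},{"tx":0,"ty":0,"tz":0,"roll":0}]' -0.8
```

```text
t: 11.75
eef_pos: [0.4618, 0.0616, 0.0317]
eef_rot: [[-0.09, 0.996, 0.004], [0.996, 0.09, 0.008], [0.007, 0.005, -1.0]]
ft_force: [-1.3, -0.2, 4.7]
finger_gap: 0.264
t: 12.45
eef_pos: [0.4618, 0.0616, 0.0317]
eef_rot: [[-0.09, 0.996, 0.004], [0.996, 0.09, 0.008], [0.007, 0.005, -1.0]]
ft_force: [-0.4, -0.8, 1.5]
finger_gap: 0.898
```

```bash
python3 -m crank '[{"tx":0,"ty":0,"tz":1,"roll":0},{"tx":0,"ty":0,"tz":3,"roll":0},{"tx":0,"ty":0,"tz":6,"roll":0},{"tx":0,"ty":0,"tz":10,"roll":0},{"tx":0,"ty":0,"tz":14,"roll":0},{"tx":0,"ty":0,"tz":18,"roll":0},{"tx":0,"ty":0,"tz":22,"roll":0},{"tx":0,"ty":0,"tz":22,"roll":0},{"tx":0,"ty":0,"tz":22,"roll":0}]'
python3 - <<'E'
from h import *
import pickle
o=arm.get_obs();print(o['t'],o['eef_pos'],o['ft_force'])
c=arm.camera_info("wrist");im=arm.capture("wrist");cv2.imwrite("pics/w3.png",im);pickle.dump(c,open("w3.pkl","wb"))
s=arm.capture("side");cv2.imwrite("pics/s4.png",s)
cv2.imwrite("pics/c6.png",np.hstack([im[:,170:570],cv2.resize(s[120:280,225:385],(400,400),interpolation=cv2.INTER_CUBIC)]))
E
```

```text
t: 13.35
eef_pos: [0.4621, 0.0614, 0.2527]
eef_rot: [[-0.09, 0.996, 0.006], [0.996, 0.09, 0.009], [0.008, 0.007, -1.0]]
ft_force: [-0.0, 0.6, -0.3]
finger_gap: 0.902
13.35 [0.46212911 0.06144595 0.25271675] [-0.04435105  0.56295012 -0.33039382]
```

View pics/c6.png

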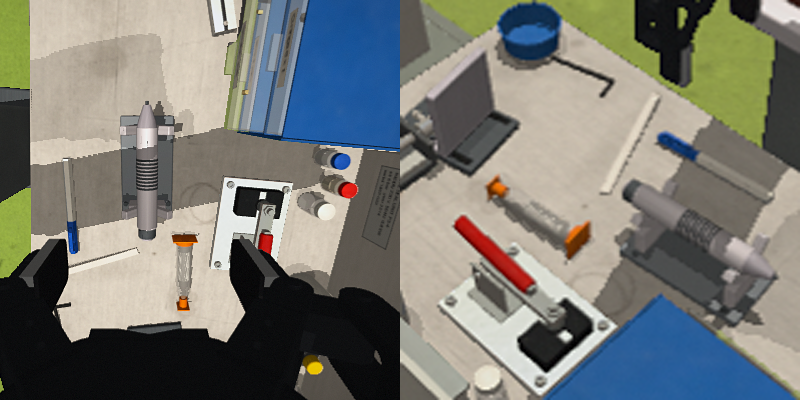

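The scriber lies in both V posts the same way round, with the point out at crop (147,101) and the button pushed in. Nothing else has been disturbed, and the gripper is clear. I'm handing the job in.

```bash
python3 -c "
from bench import arm
arm.job_done(); print(arm.get_obs()['t'])"
```

```text
the job is handed in; nothing more can be done
the job is handed in; nothing more can be done
```

The scriber is clicked in, with its point out, and back in its rest the same way round. The job was handed in at about 13.5 s of the 50 s allowed.

- **Push:** I gripped the barrel at 60 N, lined it up with the plate by fitting edges in the pictures, and pushed along the plate's normal. The highest push force I read, only at the end of each move, was about 7 N. I have no reading at the moment of the click.
- **Click:** After about 5 mm the force dropped to about 0. A second touch met the hard end about 8.7 mm past first contact, so the button is in and holding.
- **Last pictures:** They show the point out, the button in and the scriber seated in both V posts. The stop and the other objects look unmoved, and the gripper was clear at 0.25 m.
- **Checks that disagreed:** The first hand-picked plate edge points gave angles of 3 to 12°. The fitted edges of the foot front and plate top agreed on about 11°, and I used that. The plate's bottom edge (7 to 10°) and one foot side (about 9°) fitted less well.
- **Not measured:** I judged the final seating from the pictures only and did not work out the scriber's end position in numbers.

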